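Load a kiln shelf between its props

ROBOT

A 7-joint arm with a two-finger parallel gripper is mounted at the origin on the work surface. World frame = base frame: x ahead of the robot, y to its left, z up, the work surface at z = 0. Lengths are in m, angles in rad, forces in N, time in s.
With the tool pointing down it reaches from about 0.4 to 0.9 m from the base axis. Payload 5.5 kg.
Tool frame: the origin (TCP) lies midway between the tips of the shut fingers; the grasp point (between the pads) lies 19 mm behind it (manip.grip_depth is the distance from the TCP to the grasp point, in m); z points along the fingers, y is the line along which they close (so a half turn about z gives the same grasp; the last joint's range is limited). The gripper opens to 92 mm and grips with 3 to 60 N. Pads are 19 mm wide; open, the fingers measure 130 mm over their backs; the gripper's body (75 mm by 190 mm) begins 47 mm behind the grasp point.
Start: joints at [-0.846, 0.501, -0.427, 1.55, 0.221, 1.138, -0.21], TCP at [0.29, 0.582, 0.227] pointing down, gripper open.
Joint ranges: [-2.88, 2.88], [-0.31, 2.03], [-1.54, 1.56], [0.2, 2.42], [-1.41, 4.55], [0.19, 2.02], [-2.57, 2.57]. Speed limits (rad/s): [2.57, 2.57, 3.14, 3.14, 3.14, 3.14, 3.14].

INTERFACE

Orientations are given as a unit quaternion [x, y, z, w].
In Python, from bench import manip, effector, viewer gives the robot as it stands. Calls block until the motion is done:
- manip.move_pose(position, orientation): joint-space move of the TCP to a pose.
- manip.servo_line(position, ori=None, vel=0.15): straight line of the TCP; ori=None keeps the orientation; vel is the mean speed in m/s.
- manip.movej(angles): joint-space move.
- effector.open_jaws() and effector.close(f_grip=None): open the fingers fully, or close them until they stop; f_grip is the grip in N (None keeps the last).
- manip.sleep(seconds).
- manip.solve_ik(position, orientation): joint angles nearest the present ones, or None.
- viewer.get_image(name): name is "side" or "top" or "wrist"; returns the picture (480x640x3 uint8, red, green, blue); there is no depth.
- viewer.get_calibration(name): a dict with "vfov" (degrees; the focal length in pixels is half the picture's height over the tangent of half this angle, whatever the lens; pixels are square), "cx", "cy" (the principal point, pixels), "eye" and "attitude" of the camera in the world. Camera axes: x right, y down, z forward; pixel columns grow to the right and rows downward; lengths in m; the calibration is good to about 2 mm. The wrist camera is an equidistant fisheye: a pixel r from the principal point sees the ray r / f radians off the axis. A picture is of the moment at which its call begins: read the wrist's pose just before it. get_calibration takes no time and is no camera call; for the wrist camera it gives the pose at the moment of the call.
A pose or a line that the arm cannot do raises manip.PlanningError and nothing moves.
- manip.hand_in(): hands the job in; it is judged then, once.
Readings, each from a call of its own:
- manip.current_clock(): time.
- manip.current_q(): joint angles.
- manip.current_joint_velocities(): joint speeds.
- manip.current_tau(): joint torques, N m.
- manip.current_tool_pos(): TCP position.
- manip.current_tcp_rot(): TCP orientation.
- manip.current_force(): force on the tool from outside, world axes, zero at the start.
- manip.current_wrist_torque(): the same for the moment, N m.
- manip.current_finger_gap(): finger opening in m.
- manip.current_gripper_force(): force on a finger pad.
Only numpy, scipy, OpenCV 4.12 (cv2) and the standard library are available. Lean on these libraries where they do the work, as an engineer would, in place of code of your own. Each camera call takes 0.05 s, during which the arm holds its last target. There are 200 camera calls.

TASK

Load the round kiln shelf for firing: stand the jar midway between the square prop and the tube prop and put the lid on it so that it is seated in the mouth; lay the setter disc midway between the tube prop and the three-cornered prop and stand the beaker in the middle of it; stand the vase midway between the three-cornered prop and the square prop. The unfired pots are fragile, so never tip one over and set each down gently rather than dropping it, and leave the glaze jar where it is.

Things in the scene. Friction and masses are not known exactly. Their poses are not given: they have to be found in the camera images.
- kiln_shelf: Round buff kiln shelf, diameter 360, 18 thick, fixed flat on the table, on the robot's left or right. Origin: centre of its underside; its top is 18 above. The three props stand on it, their axes at the corners of an equilateral triangle of side 240 about its centre, so each place midway between two props is 120 from both, 208 from the third and 69 from the shelf's centre. (mm)
- square_prop: Cream kiln prop, solid square post 44 x 44, 110 tall, fixed upright on the kiln shelf. Origin: centre of its underside, at the shelf's top (18 above the table). (mm)
- tube_prop: Cream kiln prop, round tube of outer diameter 44 with a 26 hole down its middle that shows from above, 110 tall, fixed upright on the kiln shelf. Origin: centre of its underside. (mm)
- tri_prop: Cream kiln prop, solid three-cornered post (triangle of side about 52 seen from above), 110 tall, fixed upright on the kiln shelf. Origin: centre of its underside, on its axis. (mm)
- jar: Squat straight-sided open jar of brown clay, outer diameter 66 (52 at the foot), 55 tall, wall 6, mouth 54 wide. Loose, about 0.16 to 0.3 kg, upright on the ware board (a plywood board 18 thick, beside the kiln shelf) at the start. Origin: centre of its underside; z up its axis. (mm)
- lid: Brown clay lid of the jar: disc of diameter 62 with a knob (diameter 24, waist 20) on top and, below, a boss of diameter 44 that drops into the jar's mouth. Heights above its origin: boss 0 to 6, disc 6 to 12, sloping to 16, knob 16 to 38. Loose, 0.07 kg, starts on the ware board on its boss. Origin: centre of the boss's underside; seated, it is 49 above the jar's origin. Lift it by the knob. (mm)
- beaker: Tall plain beaker of brown clay, open at the top, diameter 52 at the foot and 58 at the rim, 75 tall, wall 5. Loose, about 0.13 to 0.23 kg, upright on the ware board at the start. Origin: centre of its underside; z up its axis. (mm)
- vase: Brown clay bud vase: belly of diameter 60 (widest 22 to 36 above its foot), shoulder up to 52, then a neck of diameter 34 to 32 from 52 up to its top at 85. Loose, about 0.15 to 0.27 kg, upright on the ware board at the start. Origin: centre of its underside; z up its axis. Best lifted by the neck. (mm)
- setter: Setter: a plain cream solid disc of fired clay, diameter 64 and 20 thick, lying flat. Loose, about 0.08 to 0.15 kg, on the ware board at the start. Origin: centre of its underside. The beaker stands on it at the end. (mm)
- glaze_jar: Bystander among the pots on the ware board: a closed blue-grey jar with a white cap, diameter 52, 65 tall, loose; leave it alone. Origin: centre of its underside. (mm)
Not all that is in view belongs to the job. Leave any orange, red or yellow look-alike of the vase alone.

How it is judged:
At the end, for the whole second after the job is handed in: Jar, setter and vase upright on the shelf, each midway between its two props (120 mm from both, 208 from the third, each within 15); beaker upright on the setter, within 12 mm of its centre; lid seated level on the jar, within 8 mm of its axis; all released and at rest (horizontal distance between jar and square_prop between 0.105 and 0.135 m and horizontal distance between jar and tube_prop between 0.105 and 0.135 m and horizontal distance between jar and tri_prop between 0.192846 and 0.222846 m and horizontal distance between setter and tube_prop between 0.105 and 0.135 m and horizontal distance between setter and tri_prop between 0.105 and 0.135 m and horizontal distance between setter and square_prop between 0.192846 and 0.222846 m and horizontal distance between vase and tri_prop between 0.105 and 0.135 m and horizontal distance between vase and square_prop between 0.105 and 0.135 m and horizontal distance between vase and tube_prop between 0.192846 and 0.222846 m and z of jar in the frame of kiln_shelf between 0.014 and 0.022 m and z of setter in the frame of kiln_shelf between 0.014 and 0.022 m and z of vase in the frame of kiln_shelf between 0.014 and 0.022 m and horizontal distance between beaker and setter below 0.012 m and z of beaker in the frame of setter between 0.016 and 0.024 m and horizontal distance between lid and jar below 0.008 m and z of lid in the frame of jar between 0.045 and 0.053 m and angle between each of jar, lid, beaker, vase, setter's own z axis and vertical below 0.1 rad and linear speed of each of jar, lid, beaker, vase, setter below 0.02 m/s and angular speed of each of jar, lid, beaker, vase, setter below 0.2 rad/s); the robot touches nothing.
It fails at once if a pot, the lid or the setter is tipped over (more than 40 degrees) (angle between any of jar, lid, beaker, vase, setter's own z axis and vertical above 0.7 rad).
It fails at once if a pot, the lid or the setter is let fall onto its place from more than 25 mm above it ((contact force between the fingers and jar below 0.01 N and linear speed of jar above 0.1 m/s and horizontal distance between jar and kiln_shelf below 0.18 m and z of jar in the frame of kiln_shelf above 0.043 m) or (contact force between the fingers and setter below 0.01 N and linear speed of setter above 0.1 m/s and horizontal distance between setter and kiln_shelf below 0.18 m and z of setter in the frame of kiln_shelf above 0.043 m) or (contact force between the fingers and vase below 0.01 N and linear speed of vase above 0.1 m/s and horizontal distance between vase and kiln_shelf below 0.18 m and z of vase in the frame of kiln_shelf above 0.043 m) or (contact force between the fingers and beaker below 0.01 N and linear speed of beaker above 0.1 m/s and horizontal distance between beaker and kiln_shelf below 0.18 m and z of beaker in the frame of kiln_shelf above 0.063 m) or (contact force between the fingers and lid below 0.01 N and linear speed of lid above 0.1 m/s and horizontal distance between lid and jar below 0.05 m and z of lid in the frame of jar above 0.074 m)).
It fails at once if the glaze jar is moved by more than 30 mm (distance of glaze_jar from where it was at the start of the episode above 0.03 m).
It also fails if it takes over 128 s, if anything falls off the work surface, if the arm or the gripper's body presses on something with over 40 N, if the wrist force passes 120 N, or if a joint passes its speed limit or range.

## Working session

There is one attempt and no reset: what is moved stays moved. The work goes in short steps, each a Python script; the robot and the scene stay as the last script left them, time stands still between calls to the robot, and variables do not carry over. Pictures are saved under pics/ and viewed, at most 14 in all, crops included, and the job is handed in when it is done.

```bash
mkdir -p pics; ls; python3 - <<'E'
from bench import manip, effector, viewer
import cv2
for n in ["top","side"]:
    cv2.imwrite(f"pics/{n}0.png",viewer.get_image(n)[:,:,::-1]); print(viewer.get_calibration(n))
print(manip.current_clock(),manip.grip_depth,manip.current_tcp_rot())
E
```

```text
pics
{'vfov': 47.966961884156085, 'cx': 315.958159145115, 'cy': 232.7348340146425, 'eye': array([0.3960458 , 0.04221094, 1.34010432]), 'attitude': array([-0.69973273,  0.71287566, -0.02609035,  0.03875175])}
{'vfov': 46.95049086735327, 'cx': 321.3087371070631, 'cy': 244.40664230546534, 'eye': array([ 0.30558358, -0.6487755 ,  0.86314749]), 'attitude': array([ 0.92438373, -0.13615333,  0.05303104, -0.35237012])}
0.1 0.0188 [ 2.28838536e-01  9.73464000e-01 -8.46666610e-04 -2.21041687e-04]
```

View pics/top0.png

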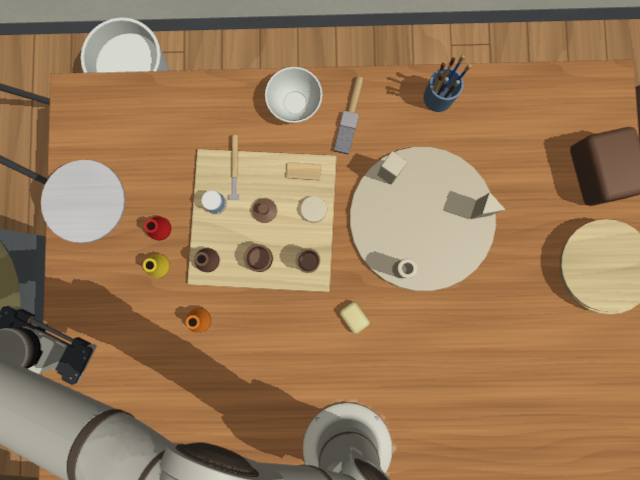

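View pics/side0.png

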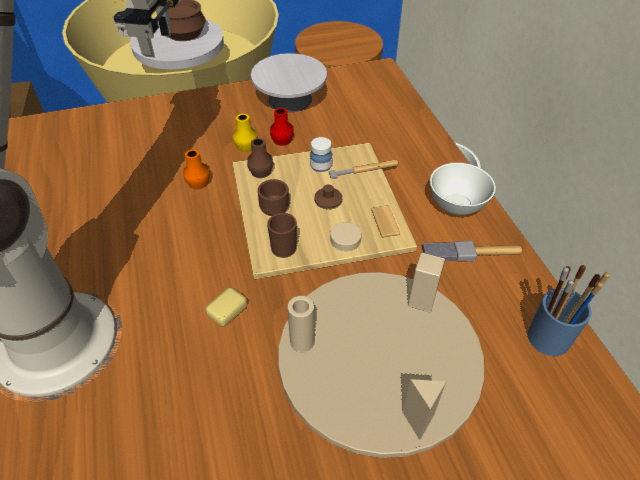

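The brown pots on the board in the top view are the vase (207,260), jar (259,258), beaker (308,261), lid (264,210) and setter (313,209). Things to leave alone are the glaze jar (213,202), the vase look-alikes in red (157,228), yellow (156,265) and orange (198,320), and the trowel and small wood piece. I choose the brown vase at (207,260). Next I project model outlines to check these positions.

```bash
cat > h.py <<'E'
import numpy as np, cv2
from scipy.spatial.transform import Rotation as R
from bench import manip, effector, viewer
def cam(n):
    c=viewer.get_calibration(n); f=240/np.tan(np.radians(c["vfov"]/2))
    return f,c["cx"],c["cy"],np.array(c["eye"]),R.from_quat(c["attitude"]).as_matrix(),n=="wrist"
def proj(C,P):
    f,cx,cy,e,A,fish=C; v=(np.atleast_2d(P)-e)@A
    if fish:
        s=np.hypot(v[:,0],v[:,1]); t=np.arctan2(s,v[:,2]); k=f*t/np.maximum(s,1e-9)
    else: k=f/v[:,2]
    return np.c_[cx+k*v[:,0],cy+k*v[:,1]]
def back(C,u,z):
    f,cx,cy,e,A,fish=C; x,y=(u[0]-cx)/f,(u[1]-cy)/f
    if fish:
        r=np.hypot(x,y); s=np.sinc(r/np.pi); d=np.array([x*s,y*s,np.cos(r)])
    else: d=np.array([x,y,1.])
    d=A@d; return e+d*(z-e[2])/d[2]
def circ(p,z,r): 
    t=np.linspace(0,2*np.pi,60); return np.c_[p[0]+r*np.cos(t),p[1]+r*np.sin(t),0*t+z]
B=.018
# name: (circles (z,r))
M=dict(jar=[(B+.055,.033),(B,.026)],beaker=[(B+.075,.029),(B,.026)],vase=[(B+.085,.016),(B+.029,.030)],
 lid=[(B+.038,.012),(B+.012,.031)],setter=[(B+.02,.032),(B,.032)],glaze=[(B+.065,.02),(B+.03,.026)],shelf=[(.018,.18)],
 sq=[(.128,.022),(.018,.022)],tube=[(.128,.022),(.128,.013),(.018,.022)],tri=[(.128,.030),(.018,.03)])
def overlay(n,img,pos,box,sc,fn):
    C=cam(n); x0,y0,x1,y1=box
    o=cv2.resize(img[y0:y1,x0:x1,::-1],None,fx=sc,fy=sc,interpolation=cv2.INTER_CUBIC)
    for k,p in pos.items():
        for z,r in M[k]:
            q=(proj(C,circ(p,z,r))-[x0,y0]+.5)*sc
            cv2.polylines(o,[np.int32(q)],True,(0,255,0),1)
    cv2.imwrite(fn,o)
E
python3 - <<'E'
from h import *
import json
C=cam("top")
px=dict(jar=(259,257),beaker=(308,260),vase=(205,260),lid=(263,209),setter=(313,208),glaze=(211,200),shelf=(423,218),sq=(395,158),tube=(407,268),tri=(490,207))
pos={k:back(C,u,M[k][0][0])[:2].round(4).tolist() for k,u in px.items()}
json.dump(pos,open("pos.json","w"));print(pos)
for a,b in [("sq","tube"),("tube","tri"),("sq","tri")]: print(np.hypot(*np.subtract(pos[a],pos[b])))
t=cv2.imread("pics/top0.png")[:,:,::-1]; s=cv2.imread("pics/side0.png")[:,:,::-1]
overlay("top",t,pos,(185,130,515,300),2.4,"pics/t1.png")
overlay("side",s,pos,(225,125,495,455),1.8,"pics/s1.png")
E
```

```text
{'jar': [0.4581, 0.199], 'beaker': [0.4481, 0.0831], 'vase': [0.452, 0.3199], 'lid': [0.5742, 0.1905], 'setter': [0.5767, 0.0706], 'glaze': [0.5944, 0.3103], 'shelf': [0.5491, -0.199], 'sq': [0.6753, -0.1203], 'tube': [0.4246, -0.1392], 'tri': [0.5583, -0.3302]}
0.251411415810818
0.23314521226051374
0.24030607566185253
```

View pics/t1.png

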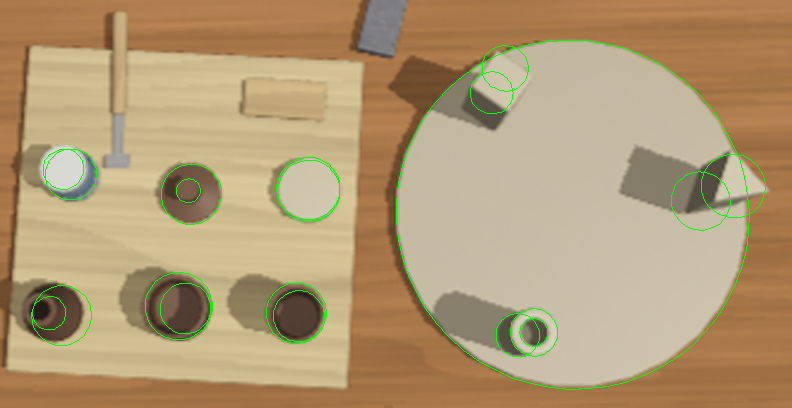

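View pics/s1.png

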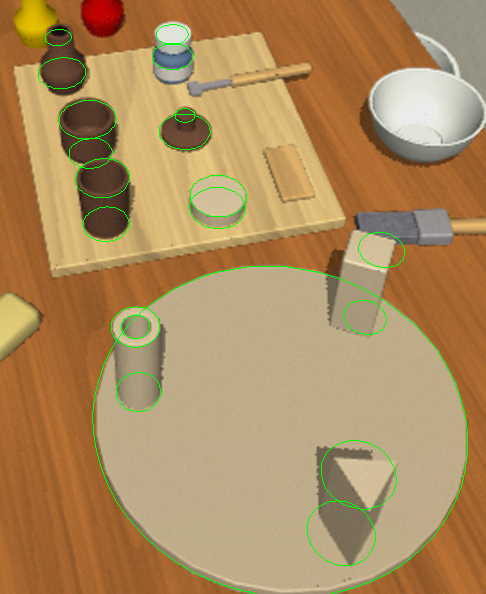

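Shelf, jar, beaker, setter and lid outlines fit. The vase neck is really at px (202.5,259.5), and the square prop's top centre at (394,163). Props follow from the shelf centre plus the rotation (about 34°). The order setter, jar, lid, beaker, vase keeps the gripper body clear of what is already placed.

```bash
cat >> h.py <<'E'
import json
P=json.load(open("pos.json"))
C0=cam("top")
P["vase"]=back(C0,(202.4,259.6),.103)[:2].tolist(); P["sq"]=back(C0,(394,163),.128)[:2].tolist()
S=np.array(P["shelf"])
PHI=np.mean([np.degrees(np.arctan2(*(np.array(P[k])-S)[::-1]))%360-o for k,o in (("sq",0),("tube",120))])
pl=lambda a:S+.0693*np.array([np.cos(np.radians(a)),np.sin(np.radians(a))])
A=dict(jar=PHI+60,setter=PHI+180,vase=PHI-60)
def quat(th):
    t=np.radians(th); y=np.array([np.cos(t),np.sin(t),0]); z=np.array([0,0,-1.])
    return R.from_matrix(np.c_[np.cross(y,z),y,z]).as_quat()
def best(p,th):
    c=[]
    for k in (0,180):
        q=manip.solve_ik(p,quat(th+k))
        if q is not None: c.append((np.abs(np.array(q)-manip.current_q()).max()+(9 if abs(q[6])>2.4 else 0),k))
    return quat(th+min(c)[1])
def log(m): print(m,"t",round(manip.current_clock(),1),"gap",round(manip.current_finger_gap(),4),"tcp",np.round(manip.current_tool_pos(),4),"F",np.round(manip.current_force(),1),flush=True)
def pick(xy,th,z,f=25,zh=.25):
    o=best([*xy,zh],th); manip.move_pose([*xy,zh],o); manip.servo_line([*xy,z+.03],o,.25); manip.servo_line([*xy,z],o,.1)
    effector.close(f); log("closed"); manip.servo_line([*xy,z+.02],o,.08); manip.servo_line([*xy,zh],o,.25); log("lifted")
def place(xy,th,z,zh=.25):
    o=best([*xy,zh],th); manip.move_pose([*xy,zh],o); log("above"); manip.servo_line([*xy,z+.03],o,.25); manip.servo_line([*xy,z],o,.04)
    log("down"); effector.open_jaws(); manip.servo_line([*xy,z+.04],o,.1); manip.servo_line([*xy,zh],o,.3); log("up")
E
python3 - <<'E'
from h import *
print(PHI,{k:pl(a).round(3) for k,a in A.items()})
pick(P["setter"],90,.021)
place(pl(A["setter"]),A["setter"],.022)
cv2.imwrite("pics/t2.png",viewer.get_image("top")[120:310,180:510,::-1])
E
```

```text
34.853305006644305 {'jar': array([ 0.543, -0.13 ]), 'setter': array([ 0.492, -0.239]), 'vase': array([ 0.612, -0.228])}
closed t 4.2 gap 0.0634 tcp [0.5769 0.0706 0.0213] F [-0.8  0.6  2.5]
lifted t 5.6 gap 0.0635 tcp [0.5755 0.0705 0.2483] F [-1.4 -0.  -0.2]
above t 6.8 gap 0.0631 tcp [ 0.4934 -0.2363  0.2497] F [-0.5 -0.2 -0.9]
down t 8.6 gap 0.0631 tcp [ 0.4923 -0.2388  0.0219] F [-0.1 -0.2 -1.2]
up t 10.6 gap 0.092 tcp [ 0.4915 -0.238   0.2487] F [ 0.1  1.3 -0.5]
```

```bash
python3 - <<'E'
from h import *
pick(P["jar"],0,.038)
place(pl(A["jar"]),A["jar"],.039)
o=best([*P["lid"],.25],0); manip.move_pose([*P["lid"],.25],o); manip.sleep(.3)
C=cam("wrist"); w=viewer.get_image("wrist"); t=viewer.get_image("top")
pos=dict(P); pos["jar"]=pl(A["jar"]); pos["setter"]=pl(A["setter"])
for i,(k,r) in enumerate((("sq",0),("tube",120),("tri",240))): pos[k]=S+.13856*np.array([np.cos(np.radians(PHI+r)),np.sin(np.radians(PHI+r))])
overlay("top",t,pos,(185,130,515,300),2.4,"pics/t3.png")
overlay("wrist",w,pos,(0,0,640,480),1,"pics/w3.png")
E
```

```text
closed t 14.1 gap 0.0663 tcp [0.4582 0.1991 0.0384] F [-1.1 -1.   5.3]
lifted t 15.5 gap 0.0668 tcp [0.457  0.1985 0.2484] F [-0.6 -0.6 -1.9]
above t 16.7 gap 0.0666 tcp [ 0.5433 -0.1279  0.2493] F [ 0.1  1.2 -1.6]
down t 18.5 gap 0.0666 tcp [ 0.5433 -0.1301  0.0389] F [ 0.9 -0.6 -1.8]
up t 20.4 gap 0.0921 tcp [ 0.5427 -0.1297  0.2494] F [ 0.2  0.9 -1.2]
```

View pics/t3.png

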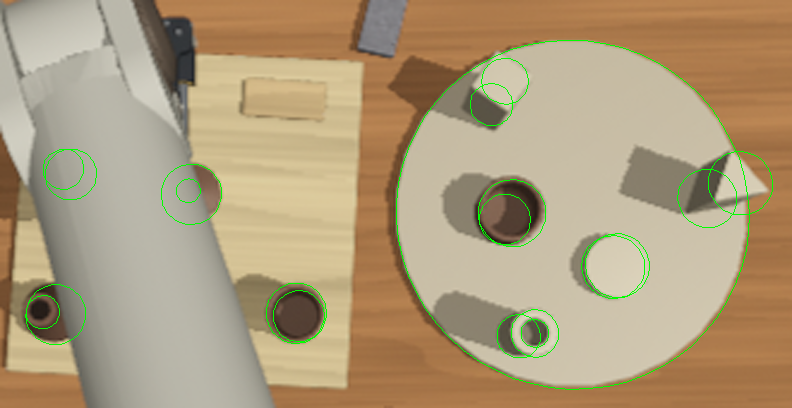

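View pics/w3.png

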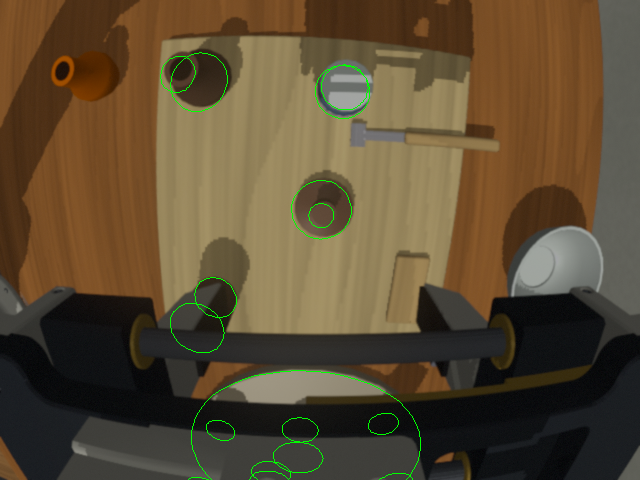

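The top view shows the jar at crop (511,210) and the setter at (616,266), both about 1 mm from their outlines, and the props fit. The wrist view shows the lid at (322,209) on its outline. Lid next.

```bash
python3 - <<'E'
from h import *
j=pl(A["jar"])+[.001,0]
pick(P["lid"],0,.036,20)
place(j,A["jar"],.086)
manip.move_pose([*P["beaker"],.28],best([*P["beaker"],.28],0)); manip.sleep(.3)
t=viewer.get_image("top");s=viewer.get_image("side")
a=cv2.resize(t[130:300,345:515,::-1],(400,400),interpolation=cv2.INTER_CUBIC)
b=cv2.resize(s[260:440,280:480,::-1],(400,400),interpolation=cv2.INTER_CUBIC)
cv2.imwrite("pics/l4.png",np.hstack([a,b]))
E
```

```text
closed t 24.7 gap 0.0222 tcp [0.5743 0.1905 0.036 ] F [-0.3  1.2 -0.4]
lifted t 26.0 gap 0.0222 tcp [0.5731 0.1901 0.2483] F [ 0.5 -0.5 -1.3]
above t 27.3 gap 0.0224 tcp [ 0.5445 -0.1282  0.2494] F [ 0.5  0.8 -0.3]
down t 28.9 gap 0.022 tcp [ 0.5444 -0.13    0.0861] F [-0.9  0.3 -0.7]
up t 31.2 gap 0.0916 tcp [ 0.5442 -0.1298  0.2501] F [-0.8  0.2 -0.1]
```

View pics/l4.png

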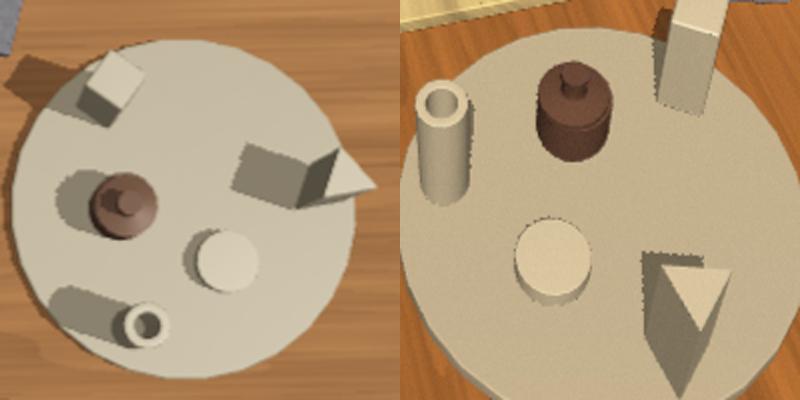

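The lid sits concentric and level on the jar (left crop 124,205; right 574,95). Beaker and vase follow.

```bash
python3 - <<'E'
from h import *
pick(P["beaker"],0,.049,zh=.28)
place(pl(A["setter"])+[.001,.0005],A["setter"],.070,zh=.28)
pick(P["vase"],0,.065,zh=.28)
place(pl(A["vase"]),A["vase"],.066,zh=.28)
manip.move_pose([.5,.15,.35],best([.5,.15,.35],0)); manip.sleep(.5)
t=viewer.get_image("top");s=viewer.get_image("side")
pos={k:pl(a) for k,a in A.items()}; pos["shelf"]=S
M["beaker"]=[(.113,.029),(.038,.026)]; pos["beaker"]=pos["setter"]
M["lid"]=[(.067+.038,.012),(.067+.012,.031)]; pos["lid"]=pos["jar"]
overlay("top",t,pos,(345,130,515,300),2.35,"pics/a.png");overlay("side",s,pos,(270,240,490,460),1.818,"pics/b.png")
a,b=[cv2.resize(cv2.imread(f"pics/{n}.png"),(400,400)) for n in "ab"]
cv2.imwrite("pics/f5.png",np.hstack([a,b])); log("end")
E
```

```text
closed t 34.8 gap 0.0574 tcp [0.4481 0.0831 0.0491] F [-1.2  0.4  3.5]
lifted t 36.2 gap 0.0572 tcp [0.447  0.0828 0.2784] F [-1.  -0.3 -1.8]
above t 37.4 gap 0.0572 tcp [ 0.4933 -0.2365  0.279 ] F [-0.2  0.2 -1.5]
down t 39.2 gap 0.0573 tcp [ 0.4933 -0.2382  0.07  ] F [ 0.7 -0.8 -1.5]
up t 41.2 gap 0.0918 tcp [ 0.4928 -0.2377  0.2792] F [-0.1  0.3 -0.7]
closed t 45.5 gap 0.0383 tcp [0.4541 0.3261 0.0654] F [1.8 0.4 0.7]
lifted t 46.8 gap 0.0324 tcp [0.452  0.3251 0.2782] F [ 0.  -0.6 -2.6]
above t 48.9 gap 0.0324 tcp [ 0.6126 -0.2262  0.2798] F [-0.1  0.1 -2.4]
down t 50.7 gap 0.0323 tcp [ 0.6118 -0.2281  0.0693] F [-8.4  5.5 24.7]
up t 53.0 gap 0.0917 tcp [ 0.6113 -0.228   0.2792] F [ 0.4  0.5 -1.2]
end t 55.1 gap 0.0918 tcp [0.5  0.15 0.35] F [1.1 0.5 0. ]
```

View pics/f5.png

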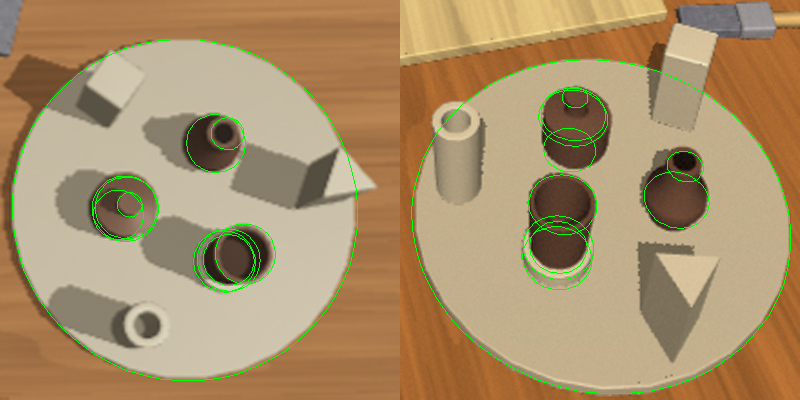

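The final view shows the vase belly on its outline at (215,143), and the neck within a few mm. The beaker is concentric on the setter and the lid is seated on the jar at (124,207). Everything is within tolerance, so I hand in.

```bash
python3 -c "
from bench import manip
print(manip.hand_in())"
```

```text
the job is handed in; nothing more can be done
None
```

The shelf is loaded and the job is handed in at about 55 s: in the final pictures the jar with its seated lid, the setter with the beaker on it and the vase all looked upright and within a few mm of their places. The vase met the shelf with about 25 N when set down; no verdict came back.

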